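# Shut the carton into the parts locker

### The job

Put the parts carton away with fingertip pushes only, grasping and lifting nothing: push the carton that sticks out of the low steel locker until it is wholly inside, and only then swing the locker's door shut, gently, without slamming it. When the door is fully shut, push the bolt's upright knob all the way across so that the bolt bars the door, then take the hand away; leave everything else on the bench where it is.

Things in the scene. Friction and masses are not known exactly. Their poses are not given: they have to be found in the camera images.
- locker: Low grey steel locker, bottomless, fixed to the bench. Origin on the bench under the box's middle; x points into the locker, y to the left looking in, z up. In this frame the box spans x -100 to 100, y -85 to 85, z 0 to 110 mm; walls 6 mm, inside 158 mm wide, 194 mm deep. The roof (z 104 to 110) covers only x -65 to 100: behind the doorway a 35 mm slot is open to above.
- doorway (a point): Middle of the open front of the locker (its front edge), at bench height; locker frame x = -100, y = 0; same axes as the locker. The carton is wholly inside when no part of its front is on the -x side of this. To the right of the doorway a fixed jamb post, locker frame x -100 to -70, y -165 to -85, z 0 to 110 mm, carries the bolt.
- door (a joint): Door angle, rad: 0 shut, growing as it opens outwards, stop at 1.95; starts at about 1.5 to 1.8. Vertical hinge left of the doorway (locker frame x -106, y 85 mm). Panel 170 mm wide, 12 mm thick (hinge axis in mid-thickness), 2 to 108 mm above the bench. Light friction (0.1 N m), stays where left; no latch or spring. Shut, the panel covers locker x -112 to -100 mm.
- door_hinge (a point): Point on the door's hinge axis, 110 mm above the bench. Its axes turn with the door: -y runs along the panel from the hinge to the free edge, -x is the outward normal of the outer face (the face to push to shut it).
- door_edge (a point): Free vertical edge of the door, mid-thickness, 170 mm from the hinge, 110 mm above the bench; same axes as door_hinge.
- bolt (a joint): Travel of the bolt in m: 0 drawn back, 0.040 fully across (end stop) in front of the shut door. It grows as the bolt moves in the locker's +y direction (left, towards the door). Friction about 1.5 N; stays where it is left.
- bolt_knob (a point): Centre of the top of the bolt's upright knob, 130 mm above the bench. The knob is a steel post 12 mm (locker x) by 14 mm (locker y) standing on the bolt bar (10 mm thick, 88 mm above the bench); in the locker frame it is at x = -121 mm and y = -137 mm (drawn back) to -97 mm (across).
- carton: Closed cardboard parts carton, loose, about 0.6 kg, 150 mm (its x, in-out) by 100 mm (its y) by 90 mm tall, standing on the bench partly inside the locker. Origin at the centre of its underside; x points into the locker. It starts with its front face about 40 to 80 mm outside the doorway, nearly square to it.
- carton_front (a point): Middle of the top edge of the carton's front face (the face that sticks out), 90 mm above the bench.
- carton_front_left (a point): Left end of that top edge (50 mm from carton_front).
- carton_front_right (a point): Right end of that top edge (50 mm from carton_front).
- paint_can: Bystander, not to be disturbed: steel can, 66 mm across, 90 mm tall.
- tape_roll: Bystander, not to be disturbed: grey ring-shaped roll, 68 mm across, 45 mm tall.
- screwdriver: Bystander, not to be disturbed: black-handled screwdriver 150 mm long lying on the locker's roof.
- offcut: Bystander, not to be disturbed: wood block 60 x 90 x 22 mm lying in front of the locker.
- lamp_head: Bystander, not to be disturbed: black lamp head 72 mm across with a white globe, 114 mm tall, standing on the bench.
- hammer: Bystander, not to be disturbed: hammer lying on the bench.
- jar: Bystander, not to be disturbed: glass jar with a steel cap, 64 mm across, 100 mm tall.
Not all that is in view belongs to the job. Leave any blue or green look-alike of the carton alone.

How it is judged:
By the outcome, as a careful person would: the job done as asked, in the order asked, and still so for the second after the job is handed in, with the robot touching nothing.
It also fails if it takes over 58 s, if anything falls off the work surface, if the arm or the gripper's body presses on something with over 40 N, if the wrist force passes 120 N, or if a joint passes its speed limit or range.

### The arm

A 6-joint arm with a two-finger parallel gripper is mounted at the origin on the work surface. World frame = base frame: x ahead of the robot, y to its left, z up, the work surface at z = 0. Lengths are in m, angles in rad, forces in N, time in s.
With the tool pointing down it reaches from about 0.25 to 0.725 m from the base axis. Payload 4 kg.
Tool frame: the origin (TCP) lies at the very end of the fingers, on their centre line; the grasp point (between the pads) lies 19 mm behind it; z points along the fingers, y is the line along which they close (so a half turn about z gives the same grasp; the last joint's range is limited). The gripper opens to 85 mm and grips with 20 to 120 N. Pads are 22 mm wide; open, the fingers measure 114 mm over their backs; the gripper's body (76 mm by 85 mm) begins 54 mm behind the grasp point. The pads swing forward as they close: fully open they stand 13 mm farther back than shut.
Start: joints at [1.303, 0.241, 0.005, 1.335, 0, 1.571], TCP at [0.132, 0.482, 0.195] pointing down, gripper open.
Joint ranges: [-2.72, 2.72], [-1.05, 1.87], [-1.09, 1.28], [-1.99, 2.15], [-1.42, 1.44], [-3.14, 3.14]. Speed limits (rad/s): [2.79, 2.79, 3.14, 3.14, 3.14, 3.14].

### API

Orientations are given as a unit quaternion [x, y, z, w].
In Python, from workcell import monitor, viewer, job gives the robot as it stands.
- The arm moves only by the tool arm_command, never from a script. Its argument "increments" is a list of rows, each an object of numbers: "dx", "dy", "dz": the shift along the tool's x, y, z in cm; "wx", "wy", "wz": the turn, a rotation vector about the tool's x, y, z in rad; "grip": the finger opening in cm, from 0 to 8.54. In form: [{"dx": .., "dy": .., "dz": .., "wx": .., "wy": .., "wz": .., "grip": ..}, ...]. A call has 1 to 10 rows; each row is the pose to reach, as a shift and turn from the pose commanded when the call began, along the tool's axes at that moment; what a row does not reach only later rows make up. A row lasts 1/10 s, in which the tool goes at most 50 mm and 8.59 degrees, less where a joint would pass 70% of its speed; a pose out of reach is approached as far as the arm can. A call with a gripper value outside its range is refused whole. The fingers move at their own pace and stop on an object; the grip force is fixed at half the most. Time passes only in rows, so rows that repeat a pose let the fingers close. It gives the time, the measured TCP pose, the force, the opening and the grip force at its end, in the units of the state.
- monitor.get_obs(): the state, without advancing time (a new reading comes with each control period).
- viewer.camera(name): name is "scene" or "top" or "wrist"; returns (picture, depth): 420x560x3 uint8, red, green, blue; 420x560 float32, m along the optical axis (not along the pixel's ray), 0 where there is no reading.
- viewer.get_calibration(name): a dict with "fovy" (degrees; the focal length in pixels is half the picture's height over the tangent of half this angle, whatever the lens; pixels are square), "cx", "cy" (the principal point, pixels), "view" (4x4, takes a point from world to camera coordinates). Camera axes: x right, y up, looking along -z (the intrinsics and any distortion apply to the point x, -y, -z); pixel columns grow to the right and rows downward; lengths in m; the calibration is good to about 2 mm. A picture is of the moment at which its call begins: read the wrist's pose just before it. get_calibration takes no time and is no camera call; for the wrist camera it gives the pose at the moment of the call.
- job.job_done(): hands the job in; it is judged then, once.
The state is a dict: "clock": time; "joint_pos": joint angles; "joint_vel": joint speeds; "tau": joint torques, N m; "eef_pos": TCP position; "tool_rot": TCP orientation; "ft_force": force on the tool from outside, world axes, zero at the start; "ft_torque": the same for the moment, N m; "grip_width": finger opening in m; "grasp_force": force on a finger pad.
Only numpy, scipy, OpenCV 4.12 (cv2) and the standard library are available. Lean on these libraries where they do the work, as an engineer would, in place of code of your own. Each camera call takes 0.05 s, during which the arm holds its last target. There are 200 camera calls.

## Working session

There is one attempt and no reset: what is moved stays moved. The work goes in short steps, Python scripts to look and compute and a tool call to move; the robot and the scene stay as the last step left them, time stands still between calls to the robot, and variables do not carry over. Pictures are saved under pics/ and viewed, at most 10 in all, crops included, and the job is handed in when it is done.

Besides the shell and the picture viewer there is one more tool, called after "Emit:" by a JSON object that holds its "op" and its "data", one argument or row to a line. arm_command: Moves the arm, as the interface text tells. Its arguments: {"type":"object","properties":{"increments":{"type":"array","items":{"type":"object","properties":{"dx":{"type":"number"},"dy":{"type":"number"},"dz":{"type":"number"},"wx":{"type":"number"},"wy":{"type":"number"},"wz":{"type":"number"},"grip":{"type":"number"}}}}},"required":["increments"]}

```bash
mkdir -p pics; ls
cat > h.py <<'E'
import numpy as np, cv2
from workcell import monitor, viewer, job
def snap(n,f):
    c=viewer.get_calibration(n); p,d=viewer.camera(n); p=np.array(p)
    cv2.imwrite(f'pics/{f}.png',p[:,:,::-1]); np.savez(f'pics/{f}.npz',p=p,d=d,view=np.array(c['view']),k=[c['fovy'],c['cx'],c['cy']])
    return p,d,c
def load(f): 
    z=np.load(f'pics/{f}.npz'); return z['p'],z['d'],z['view'],z['k']
def ray(f,u,v):
    p,d,V,k=load(f); F=210/np.tan(np.radians(k[0])/2)
    dc=np.array([(u-k[1])/F,-(v-k[2])/F,-1.]); R=V[:3,:3]; return -R.T@V[:3,3], R.T@dc
def onz(f,u,v,z):
    o,r=ray(f,u,v); return o+r*(z-o[2])/r[2]
def dep(f,u,v):
    o,r=ray(f,u,v); return o+r*load(f)[1][int(v),int(u)]
E
python3 - <<'E'
from h import *
for n in('scene','top'):
    p,d,c=snap(n,n+'0'); print({k:(v if k!='view' else np.round(v,3).tolist()) for k,v in c.items()})
o=monitor.get_obs(); print({k:np.round(v,3) for k,v in o.items()})
E
```

```text
pics
{'fovy': 47.719999937488545, 'cx': 281.67598870211447, 'cy': 210.02227706166946, 'view': [[-0.416, 0.909, 0.013, 0.229], [-0.554, -0.265, 0.789, 0.208], [0.721, 0.321, 0.614, -1.794], [0.0, 0.0, 0.0, 1.0]]}
{'fovy': 51.093921552264646, 'cx': 284.11426941565946, 'cy': 210.65408562952058, 'view': [[0.026, -1.0, 0.018, -0.016], [0.998, 0.027, 0.053, -0.577], [-0.053, 0.017, 0.998, -1.454], [0.0, 0.0, 0.0, 1.0]]}
{'clock': np.float64(0.1), 'joint_pos': array([ 1.303,  0.241,  0.004,  1.335, -0.   ,  1.571]), 'joint_vel': array([ 0.001, -0.001,  0.002, -0.002, -0.002,  0.001]), 'tau': array([-0.0000e+00, -3.7314e+01,  2.5301e+01,  1.1000e-02, -0.0000e+00,
        0.0000e+00]), 'eef_pos': array([0.132, 0.482, 0.194]), 'tool_rot': array([ 0.134,  0.991, -0.001, -0.   ]), 'ft_force': array([0.781, 0.098, 0.515]), 'ft_torque': array([ 0.03 , -0.013, -0.01 ]), 'grasp_force': np.float64(0.0), 'grip_width': np.float64(0.086)}
```

View pics/top0.png

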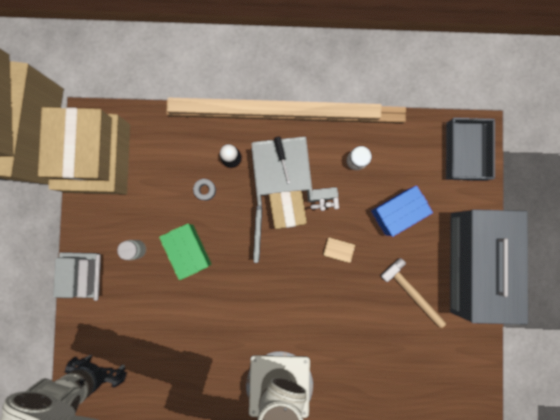

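View pics/scene0.png

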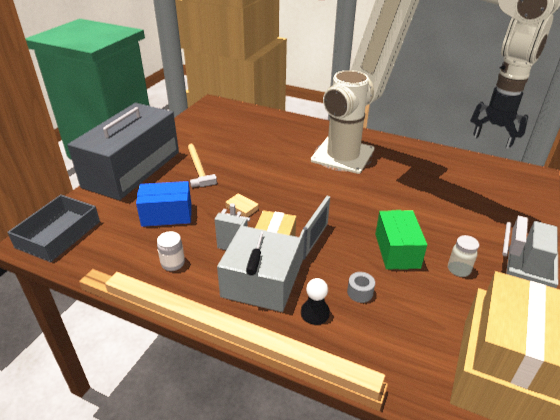

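The top view shows the carton candidates: the tan one with white tape at (288,209), half inside the grey locker at (281,165); blue box (403,211); green box (184,251); and large tan boxes at (80,145). I choose the tan one at (288,209). The door runs from (257,198) to (256,262) and the bolt is at (322,204). I'll check the choice in a close crop.

Run:
```python
from h import *
p=load('top0')[0][125:275,230:380]
cv2.imwrite('pics/crop0.png',cv2.resize(p[:,:,::-1],None,fx=4,fy=4,interpolation=cv2.INTER_CUBIC))
for n,u,v in [('base',280,385),('carton',277,209),('roof',275,180),('bench',330,280),('blue',403,211),('blue',395,215)]:
    print(n,np.round(dep('top0',u,v),3), np.round(onz('top0',u,v,0),3))
```

```text
base [0.087 0.002 0.26 ] [-0.    -0.002  0.   ]
carton [0.578 0.023 0.091] [0.583 0.023 0.   ]
roof [0.668 0.032 0.109] [0.681 0.032 0.   ]
bench [ 0.349 -0.161 -0.001] [ 0.349 -0.161  0.   ]
blue [ 0.582 -0.378  0.092] [ 0.587 -0.405  0.   ]
blue [ 0.568 -0.352  0.095] [ 0.573 -0.378  0.   ]
```

View pics/crop0.png

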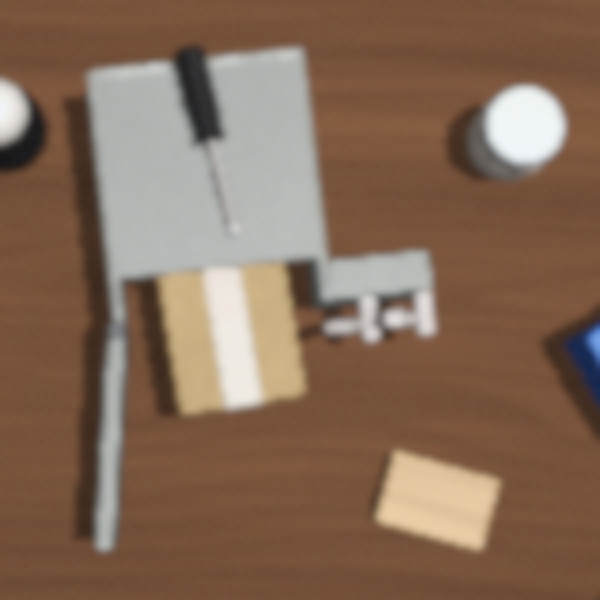

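The crop confirms a tan carton with white tape. Its front top corners are at crop (180,414) and (304,393), the roof corners at (87,73), (303,47), (327,260) and (115,280), the door's free edge at (103,550), and the bolt hardware at (370,320). Next I'll compute the frames.

Run:
```python
from h import *
f=lambda u,v,z:np.round(onz('top0',230+(u-1.5)/4,125+(v-1.5)/4,z),4)[:2]
c={n:f(*a) for n,a in dict(bl=(87,73,.11),br=(303,47,.11),fr=(325,260,.11),fl=(112,280,.11),cfl=(180,415,.09),cfr=(305,394,.09),cbl=(158,282,.09),cbr=(288,264,.09),de=(103,550,.108),hin=(115,328,.108),k1=(370,298,.13),k2=(372,340,.13),k3=(371,320,.13),jr=(434,296,.11),jl=(320,303,.11),offc=(397,450,.022),off2=(500,478,.022)).items()}
for k,v in c.items(): print(k,v)
a=lambda p,q:np.degrees(np.arctan2(*(c[q]-c[p])[::-1]))
print('yaw',a('fl','bl'),a('fr','br'),a('br','bl')-90,a('fr','fl')-90,'carton',a('cfr','cfl')-90,a('cfl','cbl'),a('cfr','cbr'),'door',a('hin','de'))
print(np.linalg.norm(c['br']-c['bl']),np.linalg.norm(c['cfr']-c['cfl']),np.linalg.norm(c['bl']-c['fl']),np.linalg.norm(c['hin']-c['de']))
```

```text
bl [0.7829 0.1093]
br [ 0.8087 -0.0605]
fr [ 0.6403 -0.0817]
fl [0.6199 0.0849]
cfl [0.516  0.0289]
cfr [ 0.5352 -0.0697]
cbl [0.6211 0.0493]
cbr [ 0.6383 -0.0538]
de [0.4093 0.0859]
hin [0.5825 0.0816]
k1 [ 0.6097 -0.1156]
k2 [ 0.5772 -0.1179]
k3 [ 0.5927 -0.1168]
jr [ 0.6143 -0.168 ]
jl [ 0.6063 -0.0785]
offc [ 0.4925 -0.1519]
off2 [ 0.4714 -0.2382]
yaw 8.51357618903307 7.17526110028379 8.639636367611999 6.981057406829791 carton 11.019093451669661 10.984570672795428 8.76704112596785 door 178.57782187113142
0.17174888645927228 0.10045197857683043 0.16481613998634967 0.1732533693756055
```

Emit:
{"op": "arm_command", "data": {
  "increments": [
    {"wz":-0.1,"grip":0},
    {"wz":-0.1,"grip":0}
  ]
}}

```text
validation failed for argument at $.in...
```

Run:
```python
from h import *
o=monitor.get_obs(); print({k:np.round(o[k],3) for k in('joint_pos','eef_pos','tool_rot')})
```

```text
{'joint_pos': array([ 1.303,  0.241,  0.004,  1.335, -0.   ,  1.571]), 'eef_pos': array([0.132, 0.482, 0.194]), 'tool_rot': array([ 0.134,  0.991, -0.001, -0.   ])}
```

Emit:
{"op": "arm_command", "data": {
  "increments": [
    {"dx":0,"dy":0,"dz":0,"wx":0,"wy":0,"wz":-0.1,"grip":0.0},
    {"dx":0,"dy":0,"dz":0,"wx":0,"wy":0,"wz":-0.2,"grip":0.0}
  ]
}}

```text
clock: 0.3
eef_pos: [0.1322, 0.4817, 0.1944]
tool_rot: [0.032, 0.999, -0.001, -0.0]
ft_force: [0.2, -1.0, 0.4]
grip_width: 0.0593
grasp_force: 0.0
```

Run:
```python
from h import *
o=monitor.get_obs(); print({k:np.round(o[k],3) for k in('joint_pos','eef_pos','tool_rot','grip_width','clock')})
```

```text
{'joint_pos': array([ 1.303,  0.241,  0.004,  1.335, -0.   ,  1.367]), 'eef_pos': array([0.132, 0.482, 0.194]), 'tool_rot': array([ 0.032,  0.999, -0.001, -0.   ]), 'grip_width': np.float64(0.059), 'clock': np.float64(0.3)}
```

Emit:
{"op": "arm_command", "data": {
  "increments": [
    {"dx":-3.7,"dy":-4.8,"dz":-0.5,"wx":0,"wy":0,"wz":-0.1,"grip":0.0},
    {"dx":-7.4,"dy":-9.6,"dz":-1,"wx":0,"wy":0,"wz":-0.2,"grip":0.0},
    {"dx":-11,"dy":-14.4,"dz":-2,"wx":0,"wy":0,"wz":-0.205,"grip":0.0},
    {"dx":-14.8,"dy":-19,"dz":-3,"wx":0,"wy":0,"wz":-0.205,"grip":0.0},
    {"dx":-18.5,"dy":-24,"dz":-3,"wx":0,"wy":0,"wz":-0.205,"grip":0.0},
    {"dx":-22,"dy":-28.8,"dz":-3,"wx":0,"wy":0,"wz":-0.205,"grip":0.0},
    {"dx":-26,"dy":-33.5,"dz":-3,"wx":0,"wy":0,"wz":-0.205,"grip":0.0},
    {"dx":-29.5,"dy":-38.3,"dz":-3,"wx":0,"wy":0,"wz":-0.205,"grip":0.0},
    {"dx":-33,"dy":-43,"dz":-3,"wx":0,"wy":0,"wz":-0.205,"grip":0.0},
    {"dx":-36.9,"dy":-47.9,"dz":-3,"wx":0,"wy":0,"wz":-0.205,"grip":0.0}
  ]
}}

```text
clock: 1.3
eef_pos: [0.4094, 0.0656, 0.2246]
tool_rot: [-0.068, 0.998, 0.0, 0.0]
ft_force: [1.6, 2.1, 0.5]
grip_width: 0.0001
grasp_force: 0.0
```

Run:
```python
from h import *
o=monitor.get_obs(); print({k:np.round(o[k],3) for k in('joint_pos','eef_pos','tool_rot','grip_width','clock')})
p,d,c=snap('wrist','w0'); print(c['fovy'],c['cx'],c['cy'],-np.array(c['view'])[:3,:3].T@np.array(c['view'])[:3,3])
```

```text
{'joint_pos': array([ 0.159,  0.059, -0.135,  1.377,  0.   ,  0.022]), 'eef_pos': array([0.409, 0.066, 0.225]), 'tool_rot': array([-0.068,  0.998,  0.   ,  0.   ]), 'grip_width': np.float64(0.0), 'clock': np.float64(1.3)}
71.62674019607049 279.0455189309476 211.7168541356658 [0.33324127 0.05467974 0.40292444]
```

View pics/w0.png

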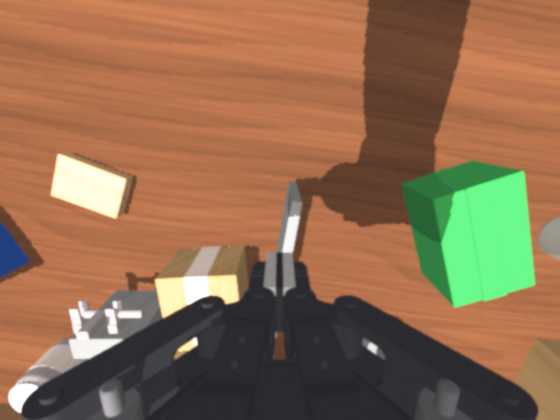

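The wrist view shows the carton front edge at (160-248,250-285), the two bolt posts at (80,320) and (112,315), the door edge at (293,185), and the offcut at (92,185). Now I'll move in front of the carton and go down.

Emit:
{"op": "arm_command", "data": {
  "increments": [
    {"dx":-2.2,"dy":-3.2,"dz":0,"wx":0,"wy":0,"wz":0,"grip":0.0},
    {"dx":-4.5,"dy":-6.5,"dz":0,"wx":0,"wy":0,"wz":0,"grip":0.0},
    {"dx":-6.7,"dy":-9.7,"dz":1,"wx":0,"wy":0,"wz":0,"grip":0.0},
    {"dx":-6.7,"dy":-9.7,"dz":5,"wx":0,"wy":0,"wz":0,"grip":0.0},
    {"dx":-6.7,"dy":-9.7,"dz":9,"wx":0,"wy":0,"wz":0,"grip":0.0},
    {"dx":-6.7,"dy":-9.7,"dz":13,"wx":0,"wy":0,"wz":0,"grip":0.0},
    {"dx":-6.7,"dy":-9.7,"dz":16.5,"wx":0,"wy":0,"wz":0,"grip":0.0},
    {"dx":-6.7,"dy":-9.7,"dz":16.5,"wx":0,"wy":0,"wz":0,"grip":0.0}
  ]
}}

```text
clock: 2.15
eef_pos: [0.4831, -0.0189, 0.0547]
tool_rot: [-0.069, 0.998, 0.001, -0.006]
ft_force: [-0.8, 0.0, -0.1]
grip_width: -0.0
grasp_force: 0.0
```

```bash
cat >> h.py <<'E'
C=np.array([.6957,.0106]);a=np.radians(8.);X=np.array([np.cos(a),np.sin(a)]);Y=np.array([-X[1],X[0]])
def loc(p): d=np.asarray(p)[:2]-C; return np.round([d@X*1000,d@Y*1000],1)
def st():
    o=monitor.get_obs(); q=o['tool_rot']; tx=np.array([2*q[0]**2-1,2*q[0]*q[1]])
    print('clk',round(float(o['clock']),2),'loc',loc(o['eef_pos']),'z',round(float(o['eef_pos'][2]),4),'toolx yaw-180-8:',round(float(np.degrees(np.arctan2(-tx[1],-tx[0]))-8),2),'F',np.round(o['ft_force'],1))
E
python3 - <<'E'
from h import *
st()
E
```

```text
clk 2.15 loc [-214.6    0.4] z 0.0547 toolx yaw-180-8: -0.14 F [-0.8  0.  -0.1]
```

Emit:
{"op": "arm_command", "data": {
  "increments": [
    {"dx":-1.5,"dy":0,"dz":-0.4,"wx":0,"wy":0,"wz":0,"grip":0.0},
    {"dx":-2.3,"dy":-0.1,"dz":-0.4,"wx":0,"wy":0,"wz":0,"grip":0.0},
    {"dx":-3,"dy":-0.2,"dz":-0.4,"wx":0,"wy":0,"wz":0,"grip":0.0},
    {"dx":-3.6,"dy":-0.2,"dz":-0.4,"wx":0,"wy":0,"wz":0,"grip":0.0},
    {"dx":-4.2,"dy":-0.2,"dz":-0.4,"wx":0,"wy":0,"wz":0,"grip":0.0},
    {"dx":-4.8,"dy":-0.2,"dz":-0.4,"wx":0,"wy":0,"wz":0,"grip":0.0},
    {"dx":-5.4,"dy":-0.2,"dz":-0.4,"wx":0,"wy":0,"wz":0,"grip":0.0},
    {"dx":-6,"dy":-0.2,"dz":-0.4,"wx":0,"wy":0,"wz":0,"grip":0.0},
    {"dx":-6.6,"dy":-0.2,"dz":-0.4,"wx":0,"wy":0,"wz":0,"grip":0.0},
    {"dx":-7.2,"dy":-0.2,"dz":-0.4,"wx":0,"wy":0,"wz":0,"grip":0.0}
  ]
}}

```text
clock: 3.15
eef_pos: [0.5605, -0.0114, 0.0636]
tool_rot: [-0.069, 0.998, 0.0, -0.0]
ft_force: [0.3, -0.2, 0.4]
grip_width: 0.0001
grasp_force: 0.0
```

Run:
```python
from h import *
st(); 
p,d,c=snap('wrist','w1')
```

```text
clk 3.15 loc [-136.9   -3. ] z 0.0636 toolx yaw-180-8: -0.14 F [ 0.3 -0.2  0.4]
```

View pics/w1.png

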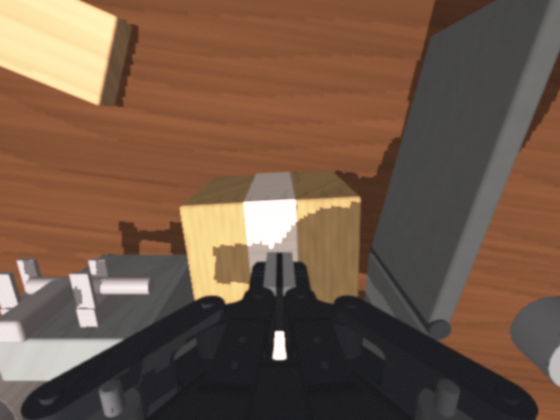

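Run:
```python
from h import *
for u,v in [(182,206),(270,203),(358,199),(200,195),(340,190),(195,250),(330,230),(270,235),(262,270),(279,262),(296,270),(346,178),(215,180),(440,322)]:
    q=dep('w1',u,v); print(u,v,loc(q),round(q[2]*1000))
p,d,V,k=load('w1'); F=210/np.tan(np.radians(k[0])/2)
w=V@np.array([.5605,-.0114,.0636,1]); print(k[1]+F*w[0]/-w[2],k[2]-F*w[1]/-w[2],-w[2])
st()
```

```text
182 206 [-169.2  -56.6] 88
270 203 [-171.5   -8. ] 90
358 199 [-173.2   40. ] 88
200 195 [-170.4  -51.8] 67
340 190 [-174.7   33.1] 73
195 250 [-143.2  -51.4] 89
330 230 [-155.3   25.5] 89
270 235 [-152.5   -8.2] 89
262 270 [-144.8  -11.4] 115
279 262 [-149.3   -3.2] 116
296 270 [-145.    5.] 116
346 178 [-167.9   53.4] -1
215 180 [-170.3  -52.7] 19
440 322 [-110.    83.8] 110
279.2931184365811 242.43187720838554 0.19311396749491092
clk 3.2 loc [-135.8   -3. ] z 0.0637 toolx yaw-180-8: -0.13 F [ 1.7 -0.4 -0.1]
```

Run:
```python
from h import *
for v in range(228,300,5):
    q=dep('w1',279,v); print(v,loc(q),round(q[2]*1000))
p,d,c=snap('scene','s1')
cv2.imwrite('pics/s1c.png',cv2.resize(p[150:320,180:350,::-1],None,fx=3.5,fy=3.5,interpolation=cv2.INTER_CUBIC))
```

```text
228 [-157.3   -3.1] 91
233 [-154.6   -3.2] 91
238 [-151.    -3.2] 90
243 [-148.1   -3.2] 90
248 [-144.6   -3.2] 89
253 [-148.9   -3.2] 105
258 [-148.6   -3.2] 110
263 [-148.8   -3.2] 116
268 [-148.6   -3.2] 121
273 [-149.2   -3.2] 126
278 [-148.6   -3.2] 130
283 [-148.7   -3.2] 134
288 [-148.3   -3.2] 137
293 [-145.8   -3.2] 137
298 [-143.3   -3.2] 137
```

View pics/s1c.png

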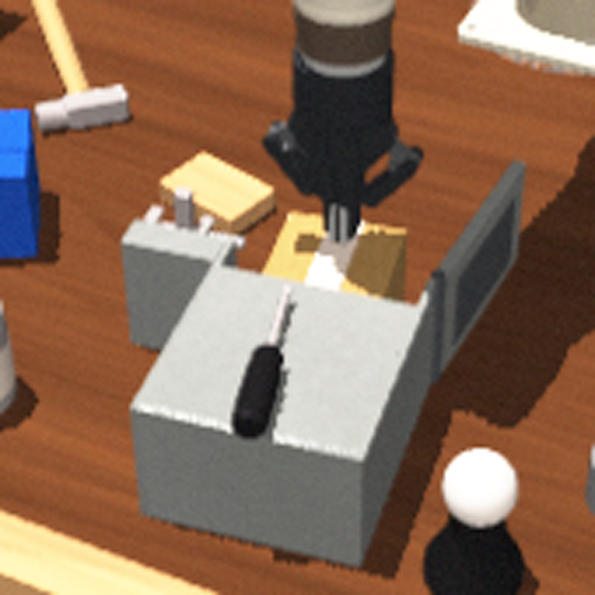

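The pictures show the fingertips floating above the carton top at (279,252): the real tip stands about 40 mm higher than the reported TCP, and the carton hasn't moved. I'll back off, lower to a tip height of about 60 mm, and re-check.

Emit:
{"op": "arm_command", "data": {
  "increments": [
    {"dx":2.5,"dy":0,"dz":0,"wx":0,"wy":0,"wz":0,"grip":0.0},
    {"dx":5,"dy":0,"dz":0,"wx":0,"wy":0,"wz":0,"grip":0.0},
    {"dx":7.2,"dy":0,"dz":0,"wx":0,"wy":0,"wz":0,"grip":0.0},
    {"dx":7.2,"dy":0,"dz":0.5,"wx":0,"wy":0,"wz":0,"grip":0.0},
    {"dx":7.2,"dy":0,"dz":2.4,"wx":0,"wy":0,"wz":0,"grip":0.0},
    {"dx":7.2,"dy":0,"dz":4.2,"wx":0,"wy":0,"wz":0,"grip":0.0},
    {"dx":7.2,"dy":0,"dz":4.2,"wx":0,"wy":0,"wz":0,"grip":0.0}
  ]
}}

```text
clock: 3.95
eef_pos: [0.4873, -0.0212, 0.0196]
tool_rot: [-0.069, 0.998, 0.0, -0.002]
ft_force: [-0.5, -0.2, 0.1]
grip_width: -0.0001
grasp_force: 0.0
```

Run:
```python
from h import *
st()
snap('wrist','w2')
for v in range(190,300,6):
    q=dep('w2',273,v); print(v,loc(q),round(q[2]*1000))
```

```text
clk 3.95 loc [-210.8   -2.4] z 0.0196 toolx yaw-180-8: -0.14 F [-0.5 -0.2  0.1]
190 [-241.8   -6.8] -1
196 [-237.7   -6.8] 0
202 [-232.9   -6.8] -1
208 [-228.5   -6.9] -1
214 [-224.2   -6.9] -1
220 [-219.6   -6.9] -1
226 [-215.1   -7. ] -1
232 [-210.3   -7. ] -1
238 [-205.6   -7. ] -1
244 [-201.1   -7.1] 0
250 [-196.3   -7.1] 0
256 [-222.7   -5.7] 65
262 [-222.4   -5.6] 71
268 [-222.3   -5.5] 77
274 [-222.9   -5.4] 83
280 [-222.8   -5.3] 88
286 [-222.6   -5.2] 93
292 [-223.8   -5.1] 99
298 [-223.4   -5. ] 102
```

Emit:
{"op": "arm_command", "data": {
  "increments": [
    {"dx":-1.2,"dy":0,"dz":0,"wx":0,"wy":0,"wz":0,"grip":0.0},
    {"dx":-2.0,"dy":0,"dz":0,"wx":0,"wy":0,"wz":0,"grip":0.0},
    {"dx":-2.6,"dy":0,"dz":0,"wx":0,"wy":0,"wz":0,"grip":0.0},
    {"dx":-3.2,"dy":0,"dz":0,"wx":0,"wy":0,"wz":0,"grip":0.0},
    {"dx":-3.8,"dy":0,"dz":0,"wx":0,"wy":0,"wz":0,"grip":0.0},
    {"dx":-4.4,"dy":0,"dz":0,"wx":0,"wy":0,"wz":0,"grip":0.0},
    {"dx":-5.0,"dy":0,"dz":0,"wx":0,"wy":0,"wz":0,"grip":0.0},
    {"dx":-5.6,"dy":0,"dz":0,"wx":0,"wy":0,"wz":0,"grip":0.0},
    {"dx":-6.2,"dy":0,"dz":0,"wx":0,"wy":0,"wz":0,"grip":0.0},
    {"dx":-6.8,"dy":0,"dz":0,"wx":0,"wy":0,"wz":0,"grip":0.0}
  ]
}}

```text
clock: 5.0
eef_pos: [0.5522, -0.0121, 0.0217]
tool_rot: [-0.069, 0.998, 0.0, -0.004]
ft_force: [-9.7, -0.6, 6.0]
grip_width: -0.0001
grasp_force: 4.9
```

Run:
```python
from h import *
st()
p,d,V,k=snap('wrist','w3')[:2]+(0,0)
hsv=cv2.cvtColor(p,cv2.COLOR_RGB2HSV)
for u in (185,210,340,360):
    for v in range(170,300,4):
        q=dep('w3',u,v)
        if .083<q[2]<.097: print(u,v,loc(q),round(q[2]*1000)); break
```

```text
clk 5.0 loc [-145.3   -2.6] z 0.0217 toolx yaw-180-8: -0.14 F [-9.7 -0.6  6. ]
```

Run:
```python
from h import *
d=load('w3')[1]
for u in (200,230,330,350):
    print(u,[(v,*loc(dep('w3',u,v)),round(dep('w3',u,v)[2]*1000)) for v in range(180,310,8)])
```

```text
200 [(180, np.float64(-183.1), np.float64(-57.9), -1), (188, np.float64(-177.3), np.float64(-58.5), -1), (196, np.float64(-171.6), np.float64(-58.9), -1), (204, np.float64(-165.7), np.float64(-59.3), -1), (212, np.float64(-160.0), np.float64(-59.5), 0), (220, np.float64(-153.8), np.float64(-60.1), 0), (228, np.float64(-147.1), np.float64(-61.0), -2), (236, np.float64(-141.1), np.float64(-61.3), -1), (244, np.float64(-134.9), np.float64(-61.7), 0), (252, np.float64(-128.3), np.float64(-62.2), 0), (260, np.float64(-134.4), np.float64(-55.1), 25), (268, np.float64(-133.9), np.float64(-52.5), 35), (276, np.float64(-133.4), np.float64(-50.2), 45), (284, np.float64(-134.1), np.float64(-47.5), 55), (292, np.float64(-135.1), np.float64(-44.8), 65), (300, np.float64(-157.6), np.float64(-32.4), 106), (308, np.float64(-157.5), np.float64(-31.2), 111)]
230 [(180, np.float64(-182.9), np.float64(-37.1), -1), (188, np.float64(-177.1), np.float64(-37.4), -2), (196, np.float64(-171.4), np.float64(-37.6), -1), (204, np.float64(-165.8), np.float64(-37.7), 0), (212, np.float64(-159.9), np.float64(-38.0)
[... 1575 characters left out ...]
4(47.8), -1), (204, np.float64(-165.4), np.float64(48.3), -1), (212, np.float64(-159.5), np.float64(48.6), -1), (220, np.float64(-153.6), np.float64(48.9), 0), (228, np.float64(-147.1), np.float64(49.5), -1), (236, np.float64(-140.8), np.float64(49.9), -1), (244, np.float64(-134.2), np.float64(50.5), -1), (252, np.float64(-127.8), np.float64(50.9), -1), (260, np.float64(-121.0), np.float64(51.4), -1), (268, np.float64(-134.8), np.float64(41.3), 38), (276, np.float64(-134.9), np.float64(38.9), 48), (284, np.float64(-135.7), np.float64(36.5), 58), (292, np.float64(-135.7), np.float64(34.6), 66), (300, np.float64(-159.2), np.float64(23.0), 108), (308, np.float64(-157.6), np.float64(22.6), 111)]
```

View pics/w3.png

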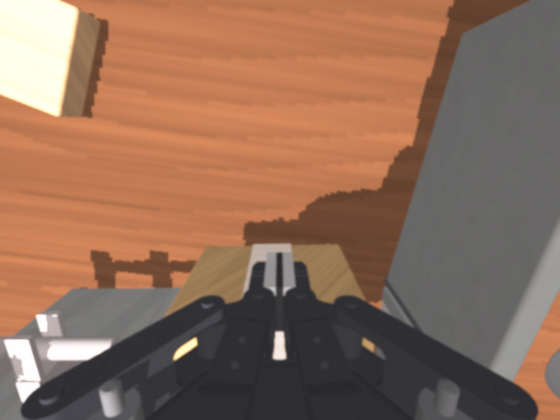

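The carton moves cleanly: its front is square and upright at locker x -134 mm (front face rows 245-300). I'll continue pushing.

Emit:
{"op": "arm_command", "data": {
  "increments": [
    {"dx":-0.6,"dy":0,"dz":0,"wx":0,"wy":0,"wz":0,"grip":0.0},
    {"dx":-1.2,"dy":0,"dz":0,"wx":0,"wy":0,"wz":0,"grip":0.0},
    {"dx":-1.8,"dy":0,"dz":0,"wx":0,"wy":0,"wz":0,"grip":0.0},
    {"dx":-2.4,"dy":0,"dz":0,"wx":0,"wy":0,"wz":0,"grip":0.0},
    {"dx":-3.0,"dy":0,"dz":0,"wx":0,"wy":0,"wz":0,"grip":0.0},
    {"dx":-3.6,"dy":0,"dz":0,"wx":0,"wy":0,"wz":0,"grip":0.0},
    {"dx":-4.2,"dy":0,"dz":0,"wx":0,"wy":0,"wz":0,"grip":0.0},
    {"dx":-4.7,"dy":0,"dz":0,"wx":0,"wy":0,"wz":0,"grip":0.0},
    {"dx":-4.7,"dy":0,"dz":0,"wx":0,"wy":0,"wz":0,"grip":0.0}
  ]
}}

```text
clock: 5.95
eef_pos: [0.601, -0.0057, 0.0215]
tool_rot: [-0.068, 0.998, -0.0, -0.002]
ft_force: [-4.8, 0.1, 2.4]
grip_width: -0.0001
grasp_force: 2.4
```

Run:
```python
from h import *
st()
```

```text
clk 5.95 loc [-96.1  -2.9] z 0.0215 toolx yaw-180-8: -0.15 F [-4.8  0.1  2.4]
```

Emit:
{"op": "arm_command", "data": {
  "increments": [
    {"dx":2,"dy":0,"dz":0,"wx":0,"wy":0,"wz":0,"grip":0.0},
    {"dx":5,"dy":0,"dz":0,"wx":0,"wy":0,"wz":0,"grip":0.0},
    {"dx":9,"dy":0,"dz":-1,"wx":0,"wy":0,"wz":0,"grip":0.0},
    {"dx":12,"dy":0,"dz":-4,"wx":0,"wy":0,"wz":0,"grip":0.0},
    {"dx":13.5,"dy":0,"dz":-8,"wx":0,"wy":0,"wz":0,"grip":0.0},
    {"dx":13.5,"dy":0,"dz":-12,"wx":0,"wy":0,"wz":0,"grip":0.0},
    {"dx":13.5,"dy":3,"dz":-15,"wx":0,"wy":0,"wz":0,"grip":0.0},
    {"dx":13.5,"dy":7,"dz":-15,"wx":0,"wy":0,"wz":0,"grip":0.0},
    {"dx":13.5,"dy":11,"dz":-15,"wx":0,"wy":0,"wz":0,"grip":0.0},
    {"dx":13.5,"dy":15.5,"dz":-15,"wx":0,"wy":0,"wz":0,"grip":0.0}
  ]
}}

```text
clock: 6.95
eef_pos: [0.4484, 0.1307, 0.1729]
tool_rot: [-0.068, 0.998, 0.0, 0.001]
ft_force: [1.5, 0.2, 0.1]
grip_width: 0.0
grasp_force: 0.0
```

Run:
```python
from h import *
st()
p,d,c=snap('top','t2')
cv2.imwrite('pics/t2c.png',cv2.resize(p[125:275,230:380,::-1],None,fx=4,fy=4,interpolation=cv2.INTER_CUBIC))
```

```text
clk 6.95 loc [-228.2  153.4] z 0.1729 toolx yaw-180-8: -0.23 F [1.5 0.2 0.1]
```

View pics/t2c.png

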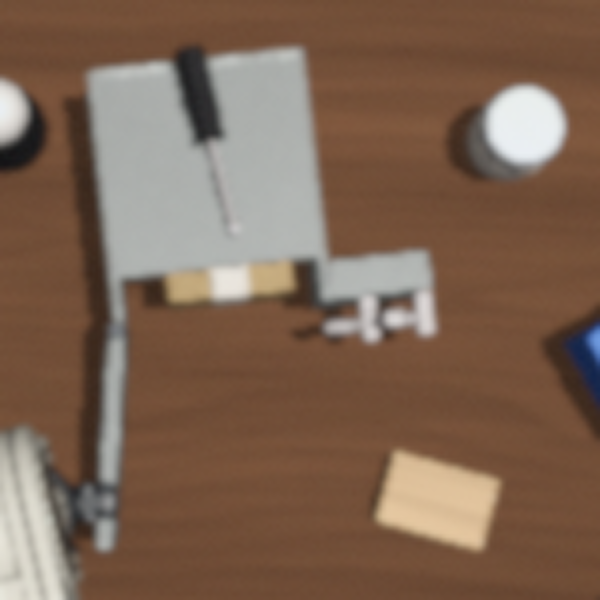

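The top crop shows the carton front edge now between (167,305) and (295,290), about level with or behind the jamb front. The screwdriver and offcut haven't moved. I'll check the numbers.

Run:
```python
from h import *
f=lambda u,v,z:loc(onz('t2',230+(u-1.5)/4,125+(v-1.5)/4,z))
for n,a in dict(cl=(167,305,.09),cr=(295,291,.09),wallL=(113,322,.11),jl=(320,303,.11),k=(397,318,.13),g1=(371,320,.11),g2=(425,312,.11),barend=(325,327,.093),de=(103,550,.108)).items(): print(n,f(*a))
```

```text
cl [-87.5  43.6]
cr [-87.8 -58.8]
wallL [-97.5  87. ]
jl [-100.9  -75.8]
k [-120.5 -132. ]
g1 [-118.7 -114. ]
g2 [-117.2 -157. ]
barend [-119.2  -79. ]
de [-273.1  114.4]
```

Emit:
{"op": "arm_command", "data": {
  "increments": [
    {"dx":0,"dy":0,"dz":4,"wx":0,"wy":0,"wz":0,"grip":0.0},
    {"dx":0,"dy":0,"dz":8,"wx":0,"wy":0,"wz":0,"grip":0.0},
    {"dx":0,"dy":0,"dz":11,"wx":0,"wy":0,"wz":0,"grip":0.0},
    {"dx":0,"dy":0,"dz":12.8,"wx":0,"wy":0,"wz":0,"grip":0.0},
    {"dx":0,"dy":0,"dz":12.8,"wx":0,"wy":0,"wz":0,"grip":0.0}
  ]
}}

```text
clock: 7.5
eef_pos: [0.4456, 0.1288, 0.0414]
tool_rot: [-0.069, 0.998, -0.001, -0.003]
ft_force: [-0.8, -0.1, 0.4]
grip_width: -0.0002
grasp_force: 0.0
```

Run:
```python
from h import *
st()
snap('wrist','w4')
# tallest points around bolt and finger extents
p,d,V,k=load('w4')
print('finger',[(v,*loc(dep('w4',279,v)),round(dep('w4',279,v)[2]*1000)) for v in range(240,290,8)])
for v in (260,268,276): print(v,[(u,loc(dep('w4',u,v))[1],round(dep('w4',u,v)[2]*1000)) for u in range(150,320,6) if dep('w4',u,v)[2]>.05])
H=np.array([-106,85.]);
for t in np.radians([100,90,80,70,60,50,40,30,20,15,10,5,0]):
    print(round(np.degrees(t)),np.round(H+130*np.array([-np.sin(t),-np.cos(t)])+17*np.array([-np.cos(t),np.sin(t)]),1))
```

```text
clk 7.5 loc [-231.2  151.9] z 0.0414 toolx yaw-180-8: -0.13 F [-0.8 -0.1  0.4]
finger [(240, np.float64(-215.7), np.float64(151.7), 0), (248, np.float64(-208.2), np.float64(151.7), -1), (256, np.float64(-243.3), np.float64(151.7), 87), (264, np.float64(-242.9), np.float64(151.7), 95), (272, np.float64(-243.0), np.float64(151.7), 103), (280, np.float64(-242.8), np.float64(151.7), 110), (288, np.float64(-242.0), np.float64(151.7), 115)]
260 [(168, np.float64(104.2), 107), (174, np.float64(106.9), 107), (180, np.float64(109.1), 106), (186, np.float64(111.9), 107), (192, np.float64(114.2), 106), (198, np.float64(114.8), 100), (204, np.float64(114.0), 87), (210, np.float64(114.7), 78), (216, np.float64(113.2), 59), (270, np.float64(147.3), 91), (276, np.float64(150.3), 92), (282, np.float64(153.2), 91), (288, np.float64(156.1), 91)]
268 [(168, np.float64(103.7), 107), (174, np.float64(106.4), 107), (180, np.float64(109.2), 108), (186, np.float64(111.7), 107), (192, np.float64(114.0), 107), (198, np.float64(114.0), 98), (204, np.float64(113.4), 86), (210, np.float64(113.6), 76), (216, np.f
[... 449 characters left out ...]
(192, np.float64(113.7), 107), (198, np.float64(113.4), 98), (204, np.float64(113.2), 87), (210, np.float64(112.8), 74), (216, np.float64(110.6), 51), (252, np.float64(139.1), 99), (258, np.float64(142.0), 100), (264, np.float64(144.7), 99), (270, np.float64(147.7), 105), (276, np.float64(150.4), 106), (282, np.float64(153.0), 107), (288, np.float64(155.7), 107), (294, np.float64(158.3), 107), (300, np.float64(161.5), 100), (306, np.float64(164.2), 100)]
100 [-231.1  124.3]
90 [-236.  102.]
80 [-237.    79.2]
70 [-234.    56.5]
60 [-227.1   34.7]
50 [-216.5   14.5]
40 [-202.6   -3.7]
30 [-185.7  -19.1]
20 [-166.4  -31.3]
15 [-156.1  -36.2]
10 [-145.3  -40.1]
5 [-134.3  -43. ]
0 [-123.  -45.]
```

Emit:
{"op": "arm_command", "data": {
  "increments": [
    {"dx":0,"dy":-0.8,"dz":0,"wx":0,"wy":0,"wz":0,"grip":0.0},
    {"dx":0,"dy":-1.6,"dz":0,"wx":0,"wy":0,"wz":0,"grip":0.0},
    {"dx":0,"dy":-2.2,"dz":0,"wx":0,"wy":0,"wz":0,"grip":0.0},
    {"dx":0,"dy":-2.7,"dz":0,"wx":0,"wy":0,"wz":0,"grip":0.0},
    {"dx":0.2,"dy":-3.3,"dz":0,"wx":0,"wy":0,"wz":0,"grip":0.0},
    {"dx":0.3,"dy":-4.0,"dz":0,"wx":0,"wy":0,"wz":0,"grip":0.0},
    {"dx":0.4,"dy":-4.7,"dz":0,"wx":0,"wy":0,"wz":0,"grip":0.0},
    {"dx":0.5,"dy":-5.4,"dz":0,"wx":0,"wy":0,"wz":0,"grip":0.0},
    {"dx":0.6,"dy":-6.1,"dz":0,"wx":0,"wy":0,"wz":0,"grip":0.0},
    {"dx":0.6,"dy":-6.8,"dz":0,"wx":0,"wy":0,"wz":0,"grip":0.0}
  ]
}}

```text
clock: 8.55
eef_pos: [0.4509, 0.0608, 0.0436]
tool_rot: [-0.069, 0.998, 0.0, -0.0]
ft_force: [0.5, 1.7, 0.3]
grip_width: 0.0001
grasp_force: 0.4
```

Run:
```python
from h import *
st()
```

```text
clk 8.55 loc [-235.4   83.7] z 0.0436 toolx yaw-180-8: -0.14 F [0.5 1.7 0.3]
```

Emit:
{"op": "arm_command", "data": {
  "increments": [
    {"dx":0.1,"dy":-0.9,"dz":0,"wx":0,"wy":0,"wz":0,"grip":0.0},
    {"dx":0,"dy":-1.6,"dz":0,"wx":0,"wy":0,"wz":0,"grip":0.0},
    {"dx":-0.1,"dy":-2.3,"dz":0,"wx":0,"wy":0,"wz":0,"grip":0.0},
    {"dx":-0.25,"dy":-2.95,"dz":0,"wx":0,"wy":0,"wz":0,"grip":0.0},
    {"dx":-0.45,"dy":-3.65,"dz":0,"wx":0,"wy":0,"wz":0,"grip":0.0},
    {"dx":-0.65,"dy":-4.3,"dz":0,"wx":0,"wy":0,"wz":0,"grip":0.0},
    {"dx":-0.9,"dy":-4.9,"dz":0,"wx":0,"wy":0,"wz":0,"grip":0.0},
    {"dx":-1.2,"dy":-5.55,"dz":0,"wx":0,"wy":0,"wz":0,"grip":0.0},
    {"dx":-1.5,"dy":-6.15,"dz":0,"wx":0,"wy":0,"wz":0,"grip":0.0},
    {"dx":-1.85,"dy":-6.75,"dz":0,"wx":0,"wy":0,"wz":0,"grip":0.0}
  ]
}}

```text
clock: 9.55
eef_pos: [0.4789, -0.0035, 0.0436]
tool_rot: [-0.069, 0.998, 0.0, -0.0]
ft_force: [-0.2, 1.3, 0.4]
grip_width: -0.0003
grasp_force: 0.4
```

Run:
```python
from h import *
st()
```

```text
clk 9.55 loc [-216.6   16.2] z 0.0436 toolx yaw-180-8: -0.13 F [-0.2  1.3  0.4]
```

Emit:
{"op": "arm_command", "data": {
  "increments": [
    {"dx":-0.3,"dy":-0.6,"dz":0,"wx":0,"wy":0,"wz":0,"grip":0.0},
    {"dx":-0.7,"dy":-1.15,"dz":0,"wx":0,"wy":0,"wz":0,"grip":0.0},
    {"dx":-1.15,"dy":-1.65,"dz":0,"wx":0,"wy":0,"wz":0,"grip":0.0},
    {"dx":-1.6,"dy":-2.2,"dz":0,"wx":0,"wy":0,"wz":0,"grip":0.0},
    {"dx":-2.1,"dy":-2.7,"dz":0,"wx":0,"wy":0,"wz":0,"grip":0.0},
    {"dx":-2.6,"dy":-3.1,"dz":0,"wx":0,"wy":0,"wz":0,"grip":0.0},
    {"dx":-3.15,"dy":-3.55,"dz":0,"wx":0,"wy":0,"wz":0,"grip":0.0},
    {"dx":-3.65,"dy":-3.95,"dz":0,"wx":0,"wy":0,"wz":0,"grip":0.0},
    {"dx":-4.15,"dy":-4.3,"dz":0,"wx":0,"wy":0,"wz":0,"grip":0.0},
    {"dx":-4.6,"dy":-4.6,"dz":0,"wx":0,"wy":0,"wz":0,"grip":0.0}
  ]
}}

```text
clock: 10.55
eef_pos: [0.531, -0.0425, 0.0436]
tool_rot: [-0.069, 0.998, -0.0, -0.0]
ft_force: [-1.1, 1.1, -0.8]
grip_width: 0.0
grasp_force: 0.4
```

Run:
```python
from h import *
st()
snap('wrist','w5')
hsv=None
p,d,V,k=load('w5')
# tall points near the bolt, and door top/outer
pts=[]
for v in range(230,420,3):
    for u in range(0,270,3):
        q=dep('w5',u,v); l=loc(q)
        if -140<l[0]<-100 and l[1]<-75 and q[2]>.085: pts.append((*l,round(q[2]*1000)))
pts=np.array(pts); print(len(pts))
for y in range(-170,-74,6):
    s=pts[(pts[:,1]>=y)&(pts[:,1]<y+6)] if len(pts) else []
    if len(s): print(y,'zmax',s[:,2].max(),'x',s[:,0].min(),s[:,0].max(),'x of z>112',s[s[:,2]>112][:,0])
```

```text
clk 10.55 loc [-170.5  -29.7] z 0.0436 toolx yaw-180-8: -0.14 F [-1.1  1.1 -0.8]
186
-170 zmax 97.0 x -114.3 -114.3 x of z>112 []
-164 zmax 99.0 x -133.4 -109.8 x of z>112 []
-158 zmax 98.0 x -133.3 -109.6 x of z>112 []
-152 zmax 92.0 x -124.8 -119.1 x of z>112 []
-146 zmax 92.0 x -125.5 -119.1 x of z>112 []
-140 zmax 98.0 x -125.8 -121.6 x of z>112 []
-134 zmax 95.0 x -126.0 -124.4 x of z>112 []
-128 zmax 87.0 x -125.1 -125.1 x of z>112 []
-92 zmax 91.0 x -124.2 -120.5 x of z>112 []
-86 zmax 90.0 x -125.2 -123.4 x of z>112 []
```

Emit:
{"op": "arm_command", "data": {
  "increments": [
    {"dx":-0.4,"dy":-0.2,"dz":0,"wx":0,"wy":0,"wz":0,"grip":0.0},
    {"dx":-0.8,"dy":-0.35,"dz":0,"wx":0,"wy":0,"wz":0,"grip":0.0},
    {"dx":-1.2,"dy":-0.55,"dz":0,"wx":0,"wy":0,"wz":0,"grip":0.0},
    {"dx":-1.65,"dy":-0.75,"dz":0,"wx":0,"wy":0,"wz":0,"grip":0.0},
    {"dx":-2.1,"dy":-0.9,"dz":0,"wx":0,"wy":0,"wz":0,"grip":0.0},
    {"dx":-2.5,"dy":-1.05,"dz":0,"wx":0,"wy":0,"wz":0,"grip":0.0},
    {"dx":-2.9,"dy":-1.15,"dz":0,"wx":0,"wy":0,"wz":0,"grip":0.0},
    {"dx":-3.2,"dy":-1.25,"dz":0,"wx":0,"wy":0,"wz":0,"grip":0.0},
    {"dx":-3.5,"dy":-1.35,"dz":0,"wx":0,"wy":0,"wz":0,"grip":0.0},
    {"dx":-3.75,"dy":-1.4,"dz":0,"wx":0,"wy":0,"wz":0,"grip":0.0}
  ]
}}

```text
clock: 11.6
eef_pos: [0.5698, -0.0511, 0.0436]
tool_rot: [-0.069, 0.998, -0.0, -0.0]
ft_force: [-0.4, 1.5, 0.6]
grip_width: -0.0002
grasp_force: 0.3
```

Run:
```python
from h import *
st()
```

```text
clk 11.6 loc [-133.3  -43.6] z 0.0436 toolx yaw-180-8: -0.14 F [-0.4  1.5  0.6]
```

Emit:
{"op": "arm_command", "data": {
  "increments": [
    {"dx":-0.15,"dy":-0.05,"dz":0,"wx":0,"wy":0,"wz":0,"grip":0.0},
    {"dx":-0.3,"dy":-0.1,"dz":0,"wx":0,"wy":0,"wz":0,"grip":0.0},
    {"dx":-0.45,"dy":-0.1,"dz":0,"wx":0,"wy":0,"wz":0,"grip":0.0},
    {"dx":-0.6,"dy":-0.1,"dz":0,"wx":0,"wy":0,"wz":0,"grip":0.0},
    {"dx":-0.7,"dy":-0.1,"dz":0,"wx":0,"wy":0,"wz":0,"grip":0.0},
    {"dx":-0.8,"dy":-0.1,"dz":0,"wx":0,"wy":0,"wz":0,"grip":0.0},
    {"dx":-0.9,"dy":-0.1,"dz":0,"wx":0,"wy":0,"wz":0,"grip":0.0},
    {"dx":-1.0,"dy":-0.1,"dz":0,"wx":0,"wy":0,"wz":0,"grip":0.0},
    {"dx":-1.0,"dy":-0.1,"dz":0,"wx":0,"wy":0,"wz":0,"grip":0.0}
  ]
}}

```text
clock: 12.5
eef_pos: [0.5799, -0.0506, 0.0437]
tool_rot: [-0.069, 0.998, 0.0, 0.0]
ft_force: [-0.4, 0.0, -0.1]
grip_width: 0.0002
grasp_force: 0.1
```

Run:
```python
from h import *
st()
```

```text
clk 12.5 loc [-123.2  -44.5] z 0.0437 toolx yaw-180-8: -0.13 F [-0.4  0.  -0.1]
```

Not firmly seated yet; I'll edge on until the force rises.

Emit:
{"op": "arm_command", "data": {
  "increments": [
    {"dx":-0.08,"dy":0,"dz":0,"wx":0,"wy":0,"wz":0,"grip":0.0},
    {"dx":-0.16,"dy":0,"dz":0,"wx":0,"wy":0,"wz":0,"grip":0.0},
    {"dx":-0.24,"dy":0,"dz":0,"wx":0,"wy":0,"wz":0,"grip":0.0},
    {"dx":-0.3,"dy":0,"dz":0,"wx":0,"wy":0,"wz":0,"grip":0.0},
    {"dx":-0.3,"dy":0,"dz":0,"wx":0,"wy":0,"wz":0,"grip":0.0}
  ]
}}

```text
clock: 13.0
eef_pos: [0.5824, -0.0503, 0.0436]
tool_rot: [-0.069, 0.998, -0.0, -0.0]
ft_force: [-1.4, -0.4, 1.0]
grip_width: -0.0002
grasp_force: 0.8
```

Run:
```python
from h import *
st()
```

```text
clk 13.0 loc [-120.7  -44.5] z 0.0436 toolx yaw-180-8: -0.14 F [-1.4 -0.4  1. ]
```

Emit:
{"op": "arm_command", "data": {
  "increments": [
    {"dx":-0.07,"dy":0,"dz":0,"wx":0,"wy":0,"wz":0,"grip":0.0},
    {"dx":-0.14,"dy":0,"dz":0,"wx":0,"wy":0,"wz":0,"grip":0.0},
    {"dx":-0.2,"dy":0,"dz":0,"wx":0,"wy":0,"wz":0,"grip":0.0},
    {"dx":-0.2,"dy":0,"dz":0,"wx":0,"wy":0,"wz":0,"grip":0.0}
  ]
}}

```text
clock: 13.4
eef_pos: [0.5823, -0.0503, 0.0437]
tool_rot: [-0.068, 0.998, -0.0, -0.002]
ft_force: [-8.3, -0.5, 6.2]
grip_width: 0.0001
grasp_force: 3.8
```

Run:
```python
from h import *
st()
```

```text
clk 13.4 loc [-120.8  -44.5] z 0.0437 toolx yaw-180-8: -0.16 F [-8.3 -0.5  6.2]
```

The door is seated: about 8 N of force with no further movement. I'll back off, rise, and go round to the right of the knob.

Emit:
{"op": "arm_command", "data": {
  "increments": [
    {"dx":0.4,"dy":0,"dz":0,"wx":0,"wy":0,"wz":0,"grip":0.0},
    {"dx":1.5,"dy":0,"dz":0,"wx":0,"wy":0,"wz":0,"grip":0.0},
    {"dx":4,"dy":0,"dz":-1,"wx":0,"wy":0,"wz":0,"grip":0.0},
    {"dx":6,"dy":0,"dz":-4,"wx":0,"wy":0,"wz":0,"grip":0.0},
    {"dx":6,"dy":-1,"dz":-8,"wx":0,"wy":0,"wz":0,"grip":0.0},
    {"dx":6,"dy":-5,"dz":-10.5,"wx":0,"wy":0,"wz":0,"grip":0.0},
    {"dx":6,"dy":-9,"dz":-10.5,"wx":0,"wy":0,"wz":0,"grip":0.0},
    {"dx":5,"dy":-13.4,"dz":-10.5,"wx":0,"wy":0,"wz":0,"grip":0.0},
    {"dx":2.5,"dy":-13.4,"dz":-10.5,"wx":0,"wy":0,"wz":0,"grip":0.0},
    {"dx":0.1,"dy":-13.4,"dz":-10.5,"wx":0,"wy":0,"wz":0,"grip":0.0}
  ]
}}

```text
clock: 14.4
eef_pos: [0.6032, -0.1849, 0.1489]
tool_rot: [-0.067, 0.998, -0.0, 0.001]
ft_force: [0.8, 0.6, 0.3]
grip_width: 0.0001
grasp_force: 0.0
```

Run:
```python
from h import *
st()
p,d,c=snap('wrist','w6')
p,d,c=snap('top','t6')
cv2.imwrite('pics/t6c.png',cv2.resize(p[145:275,230:360,::-1],None,fx=4,fy=4,interpolation=cv2.INTER_CUBIC))
```

```text
clk 14.4 loc [-118.8 -180.7] z 0.1489 toolx yaw-180-8: -0.34 F [0.8 0.6 0.3]
```

View pics/w6.png

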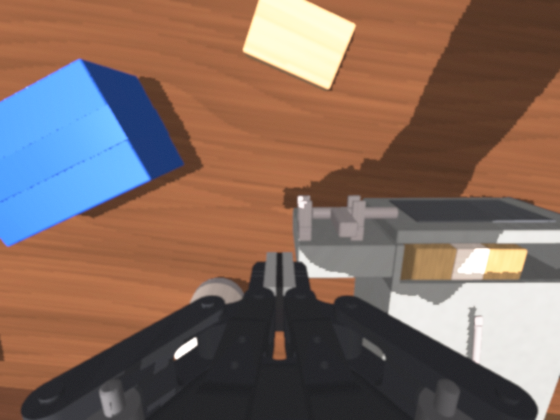

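The wrist view shows the door shut (395-560,205), the carton behind it at (460,262), and the bolt's guide and knob at (305,218) and (350,220). I'll measure the knob from the depth.

Run:
```python
from h import *
pts=[]
for v in range(180,275,2):
    for u in range(285,400,2):
        q=dep('w6',u,v); l=loc(q)
        if q[2]>.085 and l[0]<-104: pts.append((*l,q[2]*1000,u,v))
pts=np.array(pts)
for y in range(-170,-70,5):
    s=pts[(pts[:,1]>=y)&(pts[:,1]<y+5)]
    if len(s): print(y,len(s),'z',s[:,2].max().round(),'x',s[:,0].min(),s[:,0].max())
s=pts[pts[:,2]>115]; print('knob',len(s),s.min(0),s.max(0))
# door outer edge line
for u in (420,460,500): print([(v,*loc(dep('w6',u,v)),round(dep('w6',u,v)[2]*1000)) for v in range(196,240,6)])
```

```text
-170 21 z 205.0 x -127.3 -126.2
-165 40 z 99.0 x -132.3 -104.2
-160 49 z 101.0 x -132.4 -104.4
-155 28 z 99.0 x -131.9 -104.2
-150 17 z 94.0 x -124.6 -115.9
-145 17 z 93.0 x -124.8 -115.6
-140 62 z 130.0 x -126.1 -114.9
-135 49 z 131.0 x -126.4 -114.9
-130 49 z 130.0 x -126.3 -114.9
-125 15 z 130.0 x -131.9 -116.0
-120 33 z 99.0 x -133.1 -116.1
-115 50 z 99.0 x -133.2 -105.9
-110 14 z 98.0 x -128.5 -104.2
-105 18 z 93.0 x -124.6 -115.6
-100 17 z 93.0 x -124.6 -115.0
-95 15 z 93.0 x -124.7 -115.4
-90 22 z 107.0 x -124.7 -106.0
-85 46 z 107.0 x -124.4 -104.1
-80 4 z 93.0 x -111.2 -110.5
knob 226 [-196.1        -180.6         115.52267954  285.          180.        ] [-114.9        -123.5         327.02938453  393.          274.        ]
[(196, np.float64(-111.6), np.float64(-17.4), 0), (202, np.float64(-112.5), np.float64(-30.9), 29), (208, np.float64(-112.3), np.float64(-40.9), 50), (214, np.float64(-112.2), np.float64(-49.6), 69), (220, np.float64(-112.2), np.float64(-57.5), 86), (226, np.float64(-111.3), np.float64(-63.1), 99), (232, np.float64(-109.1), np.float64(-66.5), 107), (238, np.float64(-103.9), np.float64(-65.9), 107)]
[(196, np.float64(-111.8), np.float64(27.9), 1), (202, np.float64(-112.5), np.float64(11.1), 30), (208, np.float64(-112.3), np.float64(-1.5), 51), (214, np.float64(-112.4), np.float64(-13.0), 70), (220, np.float64(-112.6), np.float64(-23.5), 88), (226, np.float64(-110.8), np.float64(-29.2), 98), (232, np.float64(-109.3), np.float64(-34.7), 108), (238, np.float64(-103.9), np.float64(-33.5), 107)]
[(196, np.float64(-111.2), np.float64(75.2), 0), (202, np.float64(-112.4), np.float64(53.3), 30), (208, np.float64(-112.1), np.float64(38.2), 51), (214, np.float64(-112.5), np.float64(23.4), 71), (220, np.float64(-112.3), np.float64(11.6), 87), (226, np.float64(-110.7), np.float64(4.4), 98), (232, np.float64(-108.7), np.float64(-1.5), 107), (238, np.float64(-103.4), np.float64(-0.2), 106)]
```

Door outer face is at -112.3 mm along its whole length, so it is fully shut. The knob spans y -140 to -125 and its top is at 130 mm; the guides top out at about 100 mm. Now I'll lower beside the knob.

Emit:
{"op": "arm_command", "data": {
  "increments": [
    {"dx":0.15,"dy":0,"dz":3,"wx":0,"wy":0,"wz":0,"grip":0.0},
    {"dx":0.15,"dy":0,"dz":6,"wx":0,"wy":0,"wz":0,"grip":0.0},
    {"dx":0.15,"dy":0,"dz":7.8,"wx":0,"wy":0,"wz":0,"grip":0.0},
    {"dx":0.15,"dy":0,"dz":7.8,"wx":0,"wy":0,"wz":0,"grip":0.0},
    {"dx":0.15,"dy":0.6,"dz":7.8,"wx":0,"wy":0,"wz":0,"grip":0.0},
    {"dx":0.15,"dy":1.2,"dz":7.8,"wx":0,"wy":0,"wz":0,"grip":0.0},
    {"dx":0.15,"dy":1.8,"dz":7.8,"wx":0,"wy":0,"wz":0,"grip":0.0},
    {"dx":0.15,"dy":2.3,"dz":7.8,"wx":0,"wy":0,"wz":0,"grip":0.0},
    {"dx":0.15,"dy":2.8,"dz":7.8,"wx":0,"wy":0,"wz":0,"grip":0.0},
    {"dx":0.15,"dy":3.3,"dz":7.8,"wx":0,"wy":0,"wz":0,"grip":0.0}
  ]
}}

```text
clock: 15.5
eef_pos: [0.5965, -0.1505, 0.0715]
tool_rot: [-0.069, 0.998, -0.001, 0.001]
ft_force: [0.8, -2.7, 0.7]
grip_width: 0.0002
grasp_force: 0.9
```

Run:
```python
from h import *
st()
snap('wrist','w7')
for v in (254,258,262,266): print(v,loc(dep('w7',279,v)),round(dep('w7',279,v)[2]*1000))
```

```text
clk 15.5 loc [-120.7 -145.7] z 0.0715 toolx yaw-180-8: -0.14 F [ 0.8 -2.7  0.7]
254 [-133.  -145.8] 115
258 [-132.9 -145.8] 119
262 [-132.2 -145.8] 122
266 [-132.5 -145.8] 127
```

Contact (Fy -2.7 N): the bolt is moving. I'll continue across.

Emit:
{"op": "arm_command", "data": {
  "increments": [
    {"dx":0,"dy":0.5,"dz":0,"wx":0,"wy":0,"wz":0,"grip":0.0},
    {"dx":0,"dy":1,"dz":0,"wx":0,"wy":0,"wz":0,"grip":0.0},
    {"dx":0,"dy":1.4,"dz":0,"wx":0,"wy":0,"wz":0,"grip":0.0},
    {"dx":0,"dy":1.8,"dz":0,"wx":0,"wy":0,"wz":0,"grip":0.0},
    {"dx":0,"dy":2.2,"dz":0,"wx":0,"wy":0,"wz":0,"grip":0.0},
    {"dx":0,"dy":2.5,"dz":0,"wx":0,"wy":0,"wz":0,"grip":0.0},
    {"dx":0,"dy":2.7,"dz":0,"wx":0,"wy":0,"wz":0,"grip":0.0},
    {"dx":0,"dy":2.8,"dz":0,"wx":0,"wy":0,"wz":0,"grip":0.0},
    {"dx":0,"dy":2.8,"dz":0,"wx":0,"wy":0,"wz":0,"grip":0.0}
  ]
}}

```text
clock: 16.45
eef_pos: [0.5922, -0.1229, 0.0707]
tool_rot: [-0.068, 0.998, -0.0, 0.0]
ft_force: [0.7, -3.8, 1.5]
grip_width: -0.0004
grasp_force: 1.4
```

Run:
```python
from h import *
st()
```

```text
clk 16.45 loc [-121.1 -117.8] z 0.0707 toolx yaw-180-8: -0.15 F [ 0.7 -3.8  1.5]
```

Emit:
{"op": "arm_command", "data": {
  "increments": [
    {"dx":0,"dy":0.1,"dz":0,"wx":0,"wy":0,"wz":0,"grip":0.0},
    {"dx":0,"dy":0.2,"dz":0,"wx":0,"wy":0,"wz":0,"grip":0.0},
    {"dx":0,"dy":0.3,"dz":0,"wx":0,"wy":0,"wz":0,"grip":0.0},
    {"dx":0,"dy":0.4,"dz":0,"wx":0,"wy":0,"wz":0,"grip":0.0},
    {"dx":0,"dy":0.4,"dz":0,"wx":0,"wy":0,"wz":0,"grip":0.0}
  ]
}}

```text
clock: 16.95
eef_pos: [0.5922, -0.1229, 0.0708]
tool_rot: [-0.067, 0.998, -0.004, 0.0]
ft_force: [3.3, -11.3, -1.0]
grip_width: -0.0003
grasp_force: 5.9
```

Run:
```python
from h import *
st()
```

```text
clk 16.95 loc [-121.1 -117.8] z 0.0708 toolx yaw-180-8: -0.3 F [  3.3 -11.3  -1. ]
```

The bolt is on its end stop: 11 N with no movement. I'll take the hand away.

Emit:
{"op": "arm_command", "data": {
  "increments": [
    {"dx":0,"dy":-0.5,"dz":0,"wx":0,"wy":0,"wz":0,"grip":0.0},
    {"dx":0,"dy":-1.5,"dz":0,"wx":0,"wy":0,"wz":0,"grip":0.0},
    {"dx":0,"dy":-2,"dz":-2,"wx":0,"wy":0,"wz":0,"grip":0.0},
    {"dx":0,"dy":-2,"dz":-6,"wx":0,"wy":0,"wz":0,"grip":0.0},
    {"dx":0,"dy":-2,"dz":-10,"wx":0,"wy":0,"wz":0,"grip":0.0},
    {"dx":3,"dy":-2,"dz":-13,"wx":0,"wy":0,"wz":0,"grip":0.0},
    {"dx":7,"dy":-2,"dz":-14,"wx":0,"wy":0,"wz":0,"grip":0.0},
    {"dx":11,"dy":-2,"dz":-14,"wx":0,"wy":0,"wz":0,"grip":0.0},
    {"dx":15,"dy":-2,"dz":-14,"wx":0,"wy":0,"wz":0,"grip":0.0},
    {"dx":19,"dy":-2,"dz":-14,"wx":0,"wy":0,"wz":0,"grip":0.0}
  ]
}}

```text
clock: 17.95
eef_pos: [0.4041, -0.164, 0.2104]
tool_rot: [-0.069, 0.998, 0.001, -0.0]
ft_force: [-0.5, -1.1, -0.4]
grip_width: -0.0001
grasp_force: 0.0
```

Run:
```python
from h import *
st()
p,d,c=snap('top','t8'); q,_,_=snap('scene','s8')
a=cv2.resize(p[125:275,230:380],(600,600),interpolation=cv2.INTER_CUBIC)
cv2.imwrite('pics/t8c.png',a[:,:,::-1])
f=lambda u,v,z:loc(onz('t8',u,v,z))
for v in range(195,212,2):
  print([ (u,*loc(dep('t8',u,v)),round(dep('t8',u,v)[2]*1000)) for u in range(306,340,2) if dep('t8',u,v)[2]>.115])
```

```text
clk 17.95 loc [-313.  -132.3] z 0.2104 toolx yaw-180-8: -0.09 F [-0.5 -1.1 -0.4]
[(314, np.float64(-86.1), np.float64(-90.9), 115)]
[]
[]
[]
[(306, np.float64(-193.5), np.float64(40.5), 1483), (320, np.float64(-193.5), np.float64(40.5), 1483)]
[(316, np.float64(-118.7), np.float64(-92.1), 129), (318, np.float64(-119.3), np.float64(-98.4), 128), (320, np.float64(-120.1), np.float64(-104.3), 131)]
[(316, np.float64(-124.6), np.float64(-91.8), 125), (318, np.float64(-125.2), np.float64(-98.2), 123)]
[]
[]
```

View pics/t8c.png

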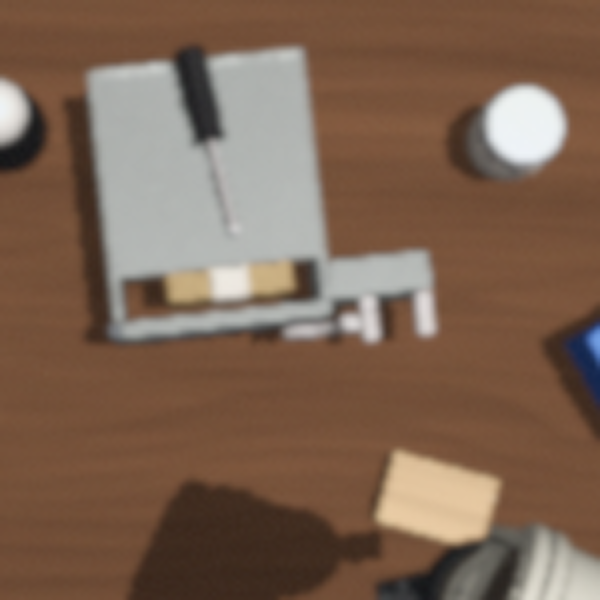

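The final view shows the door flush at rows 310-335, the carton inside at (230,283), the bolt across the door at (285-350,325) with its knob at y ≈ -98 mm, and the bystanders unmoved. Handing in.

```bash
python3 -c "
from h import *
print(job.job_done())"
```

```text
the job is handed in; nothing more can be done
None
```

The carton is wholly inside (front about 12 mm behind the doorway), the door is fully shut, the bolt is across on its end stop, and the hand is clear; I handed the job in at about 18 s, but no verdict came back.

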